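Fit the spice grinder's bayonet lid and hold it on pulse

ROBOT

A 6-joint arm with a two-finger parallel gripper is mounted at the origin on the work surface. World frame = base frame: x ahead of the robot, y to its left, z up, the work surface at z = 0. Lengths are in m, angles in rad, forces in N, time in s.
With the tool pointing down it reaches from about 0.35 to 0.975 m from the base axis. Payload 4.9 kg.
Tool frame: the origin (TCP) lies at the very end of the fingers, on their centre line; the grasp point (between the pads) lies 19 mm behind it (manip.hold_point_z is the distance from the TCP to the grasp point, in m); z points along the fingers, y is the direction in which the jaws open and shut (so a half turn about z gives the same grasp; the last joint's range is limited). The gripper opens to 85 mm and grips with 20 to 120 N. Pads are 22 mm wide; open, the fingers measure 114 mm over their backs; the gripper's body (76 mm by 85 mm) begins 54 mm behind the grasp point. The pads swing forward as they close: fully open they stand 13 mm farther back than shut.
Start: joints at [-1.419, 0.053, 1.613, -0, 1.476, -0.119], TCP at [0.167, -0.602, 0.192] pointing down, gripper open.
Joint ranges: [-3.01, 3.01], [-1.01, 2.22], [0.06, 2.58], [-1.02, 4.17], [0.09, 2.62], [-3.14, 3.14]. Speed limits (rad/s): [2.57, 2.57, 3.14, 3.14, 3.14, 3.14].

INTERFACE

Orientations are given as a unit quaternion [w, x, y, z].
In Python, from plant import monitor, grab_frame, camera_params, ticket, manip gives the robot as it stands.
- The arm moves only by the tool play_rows, never from a script. Its argument "commands" is a list of rows, each an object of numbers: "dx", "dy", "dz": the shift along the tool's x, y, z in cm; "rx", "ry", "rz": the turn, a rotation vector about the tool's x, y, z in rad; "claw": the closure, from 0 (fully open) to 1 (shut). In form: [{"dx": .., "dy": .., "dz": .., "rx": .., "ry": .., "rz": .., "claw": ..}, ...]. A call has 1 to 5 rows; each row is the pose to reach, as a shift and turn from the pose measured when the call began, along the tool's axes at that moment; what a row does not reach only later rows make up. A row lasts 1/10 s, in which the tool goes at most 50 mm and 8.59 degrees, less where a joint would pass 70% of its speed; a pose out of reach is approached as far as the arm can. A call with a gripper value outside its range is refused whole. The fingers move at their own pace and stop on an object; the grip force is fixed at half the most. Time passes only in rows, so rows that repeat a pose let the fingers close. It gives the time, the measured TCP pose, the force and the opening at its end, in the units of the state.
- monitor.state(): the state, without advancing time (a new reading comes with each control period).
- grab_frame(name): name is "side" or "top" or "wrist"; returns the picture (400x640x3 uint8, blue, green, red); there is no depth.
- camera_params(name): a dict with "fx", "fy", "cx", "cy" (pixels), "k1" (the pictures are not rectified: a ray, as slopes to the right and down, at radius r is drawn at 1 + k1 r^2 times it, then the intrinsics apply), "rvec" (rotation vector, rad) and "tvec" (3), from world to camera coordinates, as OpenCV has them; the wrist camera has in their place "tool_from_camera" (4x4, takes a point from camera to tool coordinates, whose origin is the TCP and whose axes are the flange's). Camera axes: x right, y down, z forward; pixel columns grow to the right and rows downward; lengths in m; the calibration is good to about 2 mm. A picture is of the moment at which its call begins: read the wrist's pose just before it. camera_params takes no time and is no camera call.
- ticket.job_done(): hands the job in, once; it reports no verdict.
The state is a dict: "time": time; "joint_pos": joint angles; "joint_vel": joint speeds; "joint_efforts": joint torques, N m; "tool_pos": TCP position; "tool_rot": TCP orientation; "contact_force": force on the tool from outside, world axes, zero at the start; "ft_torque": the same for the moment, N m; "gripper_width": opening from 0.0 (shut) to 1.0 (fully open).
Only numpy, scipy, OpenCV 4.12 (cv2) and the standard library are available. Lean on these libraries where they do the work, as an engineer would, in place of code of your own. Each camera call takes 0.05 s, during which the arm holds its last target.

TASK

Take the spice grinder's bayonet lid (the one with the bar handle, not the plain lid with the round knob), drop its two lugs through the grinder's two slots until it sits down flat on the collar, then turn it clockwise (seen from above) half-way to the lock, so that the bar points at the tall pulse ribs, without ever going on into the lock click. A spring turns the lid back if it is let go, so finish still gripping its bar and holding it there. Leave the plain lid, the spice jar, the foil tray and the towel roll where they are.

Things in the scene. Friction and masses are not known exactly. Their poses are not given: they have to be found in the camera images.
- lid: Grey bayonet lid, 140 g, loose, spigot down. Origin: centre of the spigot's underside; z up, x along bar and lugs (a half turn changes nothing). Spigot 68 mm diameter, 14 high, bevelled; lugs at +x and -x, 10 mm wide, to 42 mm from the axis, 0 to 6 mm above the origin; brim 100 mm diameter, from 14 to 20 mm; bar handle 64 mm long (x), 16 wide (y), from 20 to 50 mm.
- lid_bar (a point): Middle of the lid's bar handle, on the lid's axis 35 mm above the lid's origin; axes as the lid's.
- grinder: Round metal spice grinder, fixed, 116 mm diameter (137 at the foot), 105 high, open on top. Origin: centre of underside; z up, x along its two entry slots (a half turn changes nothing). With the lid down, brim on collar, the lid's origin is 91 mm above this one. Rim ribs, twice round: short (7 mm out) at the slot, tall (14 mm out) 0.65 rad clockwise (pulse), close short pair 1.27 rad clockwise (lock).
- mouth (a point): Centre of the collar's top face, 105 mm above the grinder's origin; axes as the grinder's. The collar is a ring 6 mm thick, bore 71 mm, with slots at +x and -x, 16 mm wide, reaching 46 mm from the axis. Lugs enter only with the bar along the grinder's x within about 0.06 rad.
- switch_ring (a joint): Sprung ring under the collar, pushed by the lugs: 0 at rest, grows (rad) as the lid turns clockwise, about 0.08 less than the lid's turn from the slots (play). Spring: 0.04 N m at 0, 0.14 at 0.58; turns the lid back if let go. Pulse, half-way: 0.58. Catch felt from about 0.8, clicks just past 1.0. A fixed stop blocks anticlockwise turning.
- plain_lid: Bystander: plain grey canister lid without lugs, 90 mm diameter, with a round 30 mm knob, 36 mm high overall; may lie on either of the two spots where the lids lie. Origin: centre of its underside.
- spice_jar: Bystander: closed spice jar, 52 mm diameter, 100 mm high, loose. Origin: centre of its underside.
- foil_tray: Bystander: empty foil baking tray, 160 x 220 x 45 mm, loose. Origin: centre of its underside.
- towel_roll: Bystander: paper towel roll standing on end, 116 mm diameter, 220 mm high, loose. Origin: centre of its underside.

How it is judged:
By the outcome, as a careful person would: the job done as asked, in the order asked, and still so for the second after the job is handed in, while the arm keeps its last pose, push and grip.
It also fails if it takes over 46 s, if anything falls off the work surface, if the arm or the gripper's body presses on something with over 40 N, if the wrist force passes 120 N, or if a joint passes its speed limit or range.

## Working session

There is one attempt and no reset: what is moved stays moved. The work goes in short steps, Python scripts to look and compute and a tool call to move; the robot and the scene stay as the last step left them, time stands still between calls to the robot, and variables do not carry over. Pictures are saved under pics/ and viewed, and the job is handed in when it is done.

Besides the shell and the picture viewer there is one more tool, called as name([rows], argument=value, ...), one row to a line, values as JSON. play_rows: Moves the arm, as the interface text tells. Its arguments: {"type":"object","properties":{"commands":{"type":"array"}},"required":["commands"]}

```bash
ls; mkdir -p pics; cat > h.py <<'E'
import numpy as np, cv2
from scipy.spatial.transform import Rotation as R
from plant import monitor, grab_frame, camera_params, ticket, manip
def pose(s=None):
    s=s or monitor.state(); T=np.eye(4); q=s['tool_rot']
    T[:3,:3]=R.from_quat([q[1],q[2],q[3],q[0]]).as_matrix(); T[:3,3]=s['tool_pos']; return T
def cam(name,T=None):
    p=camera_params(name)
    if name=='wrist': C=T@np.array(p['tool_from_camera'])
    else:
        Rm=cv2.Rodrigues(np.array(p['rvec'],float))[0]; C=np.eye(4); C[:3,:3]=Rm.T; C[:3,3]=-Rm.T@np.array(p['tvec'],float).ravel()
    return p,C
def ray(pc,uv):
    p,C=pc
    K=np.array([[p['fx'],0,p['cx']],[0,p['fy'],p['cy']],[0,0,1.]])
    x=cv2.undistortPoints(np.array(uv,float).reshape(-1,1,2),K,np.array([p['k1'],0,0,0,0.])).reshape(-1,2)
    d=np.c_[x,np.ones(len(x))]@C[:3,:3].T
    return C[:3,3],d
def onplane(pc,uv,z):
    o,d=ray(pc,uv); return o+d*((z-o[2])/d[:,2])[:,None]
def proj(pc,P):
    p,C=pc; Ci=np.linalg.inv(C)
    K=np.array([[p['fx'],0,p['cx']],[0,p['fy'],p['cy']],[0,0,1.]])
    return cv2.projectPoints(np.array(P,float).reshape(-1,1,3),cv2.Rodrigues(Ci[:3,:3])[0],Ci[:3,3],K,np.array([p['k1'],0,0,0,0.]))[0].reshape(-1,2)
E
python3 - <<'E'
from h import *
s=monitor.state(); print({k:np.round(v,3) for k,v in s.items()})
for n in ['side','top','wrist']:
    cv2.imwrite(f'pics/{n}0.png',grab_frame(n))
    p=camera_params(n); print(n,{k:np.round(v,3).tolist() for k,v in p.items()})
print(manip.hold_point_z, dir(manip))
E
```

```text
pics
{'time': np.float64(0.0), 'joint_pos': array([-1.419,  0.053,  1.614,  0.   ,  1.476, -0.119]), 'joint_vel': array([-0.001, -0.001,  0.002, -0.001,  0.   , -0.001]), 'joint_efforts': array([ 1.0000e-03, -3.9367e+01, -3.7018e+01, -0.0000e+00,  7.0000e-03,
       -0.0000e+00]), 'tool_pos': array([ 0.167, -0.602,  0.191]), 'tool_rot': array([-0.001,  0.991,  0.135, -0.   ]), 'contact_force': array([-0.254,  0.252, -0.165]), 'ft_torque': array([-0.066,  0.012,  0.018]), 'gripper_width': np.float64(1.0)}
side {'fx': 417.048, 'fy': 417.048, 'cx': 323.116, 'cy': 196.773, 'k1': -0.099, 'rvec': [0.513, -2.826, 0.998], 'tvec': [0.591, 0.173, 1.038]}
top {'fx': 486.843, 'fy': 486.843, 'cx': 320.917, 'cy': 195.9, 'k1': 0.049, 'rvec': [2.147, -2.171, 0.085], 'tvec': [0.104, 0.62, 1.218]}
wrist {'fx': 276.188, 'fy': 276.188, 'cx': 319.491, 'cy': 200.491, 'k1': -0.008, 'tool_from_camera': [[0.001, -0.956, -0.294, 0.075], [1.0, 0.001, 0.0, -0.0], [-0.0, -0.294, 0.956, -0.182], [0.0, 0.0, 0.0, 1.0]]}
0.0187 ['IKError', '__class__', '__delattr__', '__dict__', '__dir__', '__doc__', '__eq__', '__format__', '__ge__', '__getattribute__', '__getstate__', '__gt__', '__hash__', '__init__', '__init_subclass__', '__le__', '__lt__', '__module__', '__ne__', '__new__', '__reduce__', '__reduce_ex__', '__repr__', '__setattr__', '__sizeof__', '__str__', '__subclasshook__', '__weakref__', 'hold_point_z']
```

View pics/top0.png

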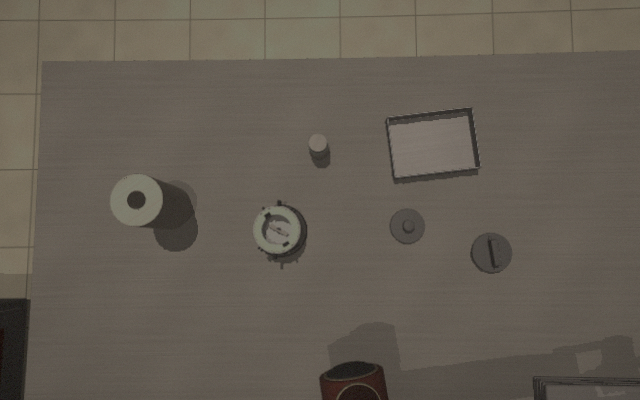

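View pics/side0.png

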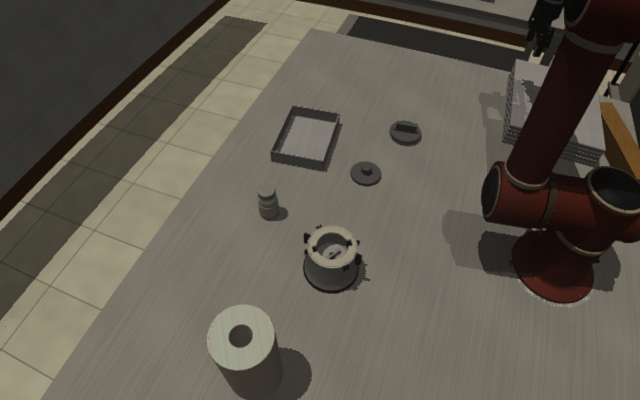

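View pics/wrist0.png

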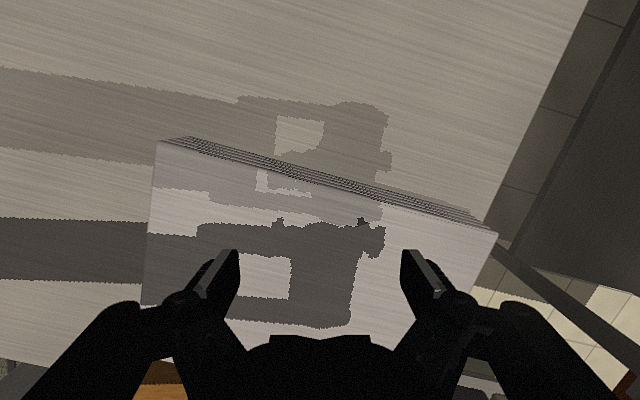

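The top view shows the bar lid at about (491,253), the plain lid at (407,226) and the grinder at (278,230). Next I zoom in on the lid and grinder.

```bash
python3 - <<'E'
from h import *
t=cv2.imread('pics/top0.png')
a=cv2.resize(t[185:275,235:325],(400,400),interpolation=cv2.INTER_CUBIC)
b=cv2.resize(t[210:300,445:535],(400,400),interpolation=cv2.INTER_CUBIC)
cv2.imwrite('pics/z0.png',cv2.convertScaleAbs(np.hstack([a,b]),alpha=1.8))
pc=cam('top')
print('cam',pc[1][:3,3])
print('lid',onplane(pc,[[491,253]],.02),onplane(pc,[[491,253]],.05),'plain',onplane(pc,[[407,226]],.02))
print('grinder',onplane(pc,[[278,230]],.105),'tray',onplane(pc,[[387,118],[470,108],[480,167],[396,180]],.045),'jar',onplane(pc,[[318,143]],.1),'roll',onplane(pc,[[136,200]],.22))
E
```

```text
cam [0.49425708 0.06969697 1.27641118]
lid [[ 0.47176237 -0.33153232  0.02      ]] [[ 0.47229949 -0.32195196  0.05      ]] plain [[ 0.5418374  -0.12292494  0.02      ]]
grinder [[0.53228152 0.19926843 0.105     ]] tray [[ 0.81880516 -0.07545158  0.045     ]
 [ 0.84074306 -0.28693197  0.045     ]
 [ 0.68800771 -0.30613372  0.045     ]
 [ 0.65780796 -0.09460395  0.045     ]] jar [[0.7446092  0.10117114 0.1       ]] roll [[0.59770708 0.49664488 0.22      ]]
```

View pics/z0.png

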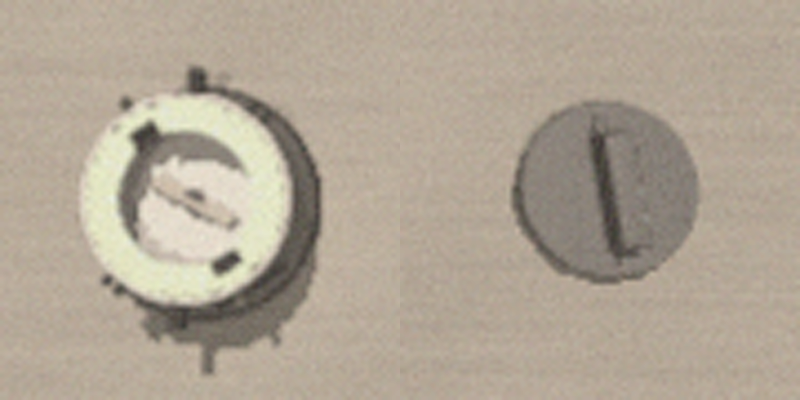

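```bash
cat >> h.py <<'E'
def target(x,y,z,yaw):
    c,s=np.cos(yaw),np.sin(yaw); T=np.eye(4)
    T[:3,:3]=np.array([[c,s,0],[s,-c,0],[0,0,-1.]]); T[:3,3]=[x,y,z]; return T
def rel(Tt,T=None):
    T=pose() if T is None else T
    D=np.linalg.inv(T)@Tt
    print('cm',np.round(D[:3,3]*100,2),'rv',np.round(R.from_matrix(D[:3,:3]).as_rotvec(),3))
def yaw(T): return np.arctan2(T[1,0],T[0,0])
E
python3 - <<'E'
from h import *
print(yaw(pose())); rel(target(.472,-.327,.19,.24))
E
```

```text
0.2708004591672156
cm [ 36.73 -18.31   0.16] rv [-0.002 -0.     0.031]
```

play_rows([
  {"dx": 4,"dy": -2},
  {"dx": 8,"dy": -4},
  {"dx": 12,"dy": -6},
  {"dx": 16,"dy": -8},
  {"dx": 20,"dy": -10},
])

```text
invalid input
```

play_rows([
  {"dx": 4,"dy": -2},
  {"dx": 8,"dy": -4},
  {"dx": 12,"dy": -6},
  {"dx": 15,"dy": -7.4},
  {"dx": 16.7,"dy": -8.3,"rz": 0.03},
])

```text
invalid input
```

```bash
python3 - <<'E'
from h import *
s=monitor.state(); T=pose(s); print(s['time'],T[:3,3],yaw(T),s['joint_vel'].round(2) if hasattr(s['joint_vel'],'round') else s['joint_vel'])
im=grab_frame('wrist'); cv2.imwrite('pics/w1.png',im); np.save('T1.npy',T)
E
```

```text
0.15 [ 0.16709767 -0.60167575  0.19123754] 0.2708004591672156 [-0. -0. -0. -0. -0.  0.]
```

View pics/w1.png

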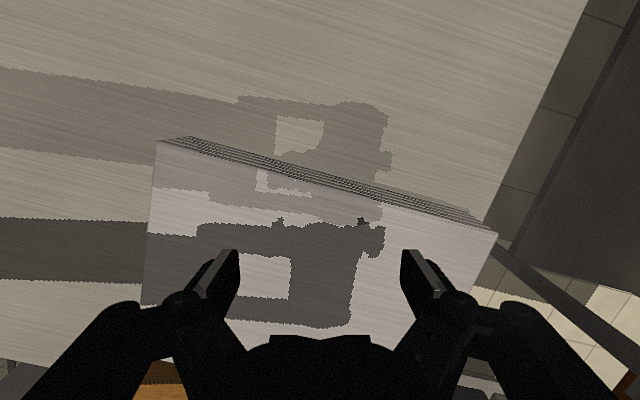

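All fields are required in every row, so nothing moved. I'll send complete rows.

play_rows([
  {"dx": 4,"dy": -2,"dz": 0,"rx": 0,"ry": 0,"rz": 0,"claw": 0},
  {"dx": 8,"dy": -4,"dz": 0,"rx": 0,"ry": 0,"rz": 0,"claw": 0},
  {"dx": 12,"dy": -6,"dz": 0,"rx": 0,"ry": 0,"rz": 0,"claw": 0},
  {"dx": 16,"dy": -8,"dz": 0,"rx": 0,"ry": 0,"rz": 0,"claw": 0},
  {"dx": 20,"dy": -10,"dz": 0,"rx": 0,"ry": 0,"rz": 0,"claw": 0},
])

```text
time: 0.7
tool_pos: [0.3341, -0.4505, 0.1914]
tool_rot: [-0.001, 0.991, 0.135, 0.0]
contact_force: [0.5, -0.2, -0.3]
gripper_width: 0.996
```

play_rows([
  {"dx": 4,"dy": -2,"dz": 0,"rx": 0,"ry": 0,"rz": 0,"claw": 0},
  {"dx": 8,"dy": -4,"dz": 0,"rx": 0,"ry": 0,"rz": 0,"claw": 0},
  {"dx": 12,"dy": -6,"dz": 0,"rx": 0,"ry": 0,"rz": 0,"claw": 0},
  {"dx": 16,"dy": -8,"dz": 0,"rx": 0,"ry": 0,"rz": 0.03,"claw": 0},
  {"dx": 16.8,"dy": -8.4,"dz": 0,"rx": 0,"ry": 0,"rz": 0.03,"claw": 0},
])

```text
time: 1.2
tool_pos: [0.4759, -0.3215, 0.1914]
tool_rot: [-0.001, 0.993, 0.122, 0.0]
contact_force: [-1.1, -0.3, -1.1]
gripper_width: 1.003
```

```bash
cat > snap.py <<'E'
from h import *
import sys
n=sys.argv[1]
s=monitor.state(); T=pose(s); print(s['time'],T[:3,3].round(4),yaw(T).round(4),T[:3,2].round(4),np.abs(s['joint_vel']).max().round(3),np.round(s['contact_force'],2),np.round(s['ft_torque'],3),s['gripper_width'])
for c in sys.argv[2:]:
    im=grab_frame(c); cv2.imwrite(f'pics/{c}{n}.png',im)
np.save(f'T{n}.npy',T)
E
python3 snap.py 2 wrist
```

```text
1.2 [ 0.4759 -0.3215  0.1914] 0.2448 [ 4.0e-04  2.5e-03 -1.0e+00] 0.101 [-1.07 -0.27 -1.11] [-0.037  0.016  0.004] 1.0025034343967059
```

View pics/wrist2.png

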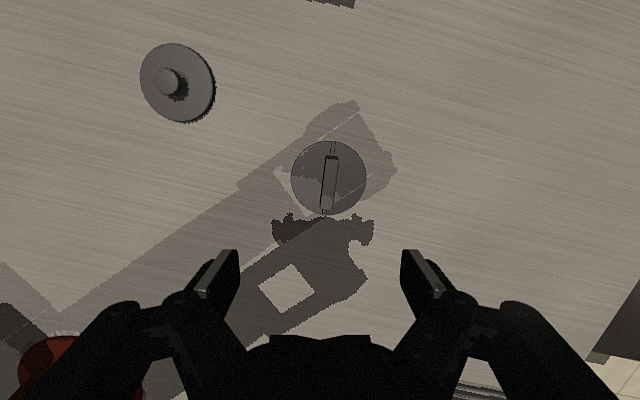

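```bash
python3 snap.py 3 wrist; python3 - <<'E'
from h import *
t=cv2.imread('pics/wrist3.png')[125:235,270:390]
cv2.imwrite('pics/z3.png',cv2.convertScaleAbs(cv2.resize(t,None,fx=5,fy=5,interpolation=cv2.INTER_CUBIC),alpha=2))
E
```

```text
1.25 [ 0.4755 -0.3221  0.1913] 0.2449 [ 2.0e-04  2.3e-03 -1.0e+00] 0.061 [0.23 0.67 0.03] [ 0.033 -0.019  0.033] 0.9994764929821321
```

View pics/z3.png

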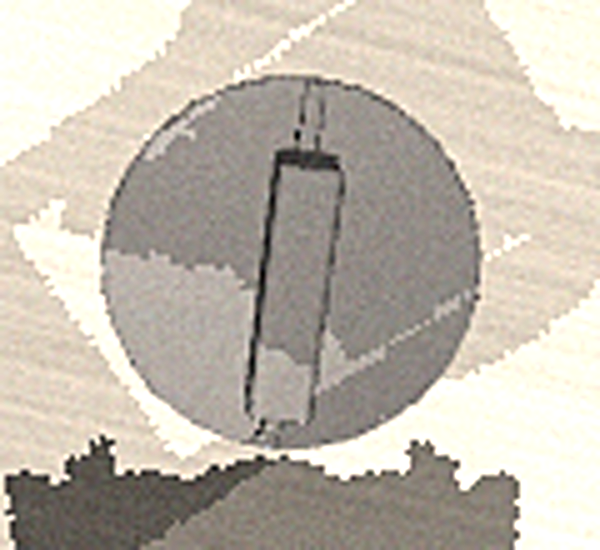

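The bar lid fills the crop. The bar's top-face corners are near zoom (278,165), (343,168), (312,420), (250,412), and the brim spans x 103–480 and y 75–448.

```bash
python3 - <<'E'
from h import *
T=np.load('T3.npy'); pc=cam('wrist',T)
z=lambda a: np.array(a,float)/5+[270,125]
P=onplane(pc,z([[278,165],[343,168],[312,420],[250,412]]),.05); print(P.round(4),P.mean(0))
e=P[0]+P[1]-P[2]-P[3]; print('ang',np.arctan2(e[1],e[0]),np.linalg.norm(e)/2,np.linalg.norm(P[0]-P[1]),np.linalg.norm(P[2]-P[3]))
B=onplane(pc,z([[290,75],[290,448],[103,262],[480,262]]),.02); print(B.round(4),B.mean(0))
c=(P.mean(0)+B.mean(0))/2
E
```

```text
[[ 0.5037 -0.3218  0.05  ]
 [ 0.5067 -0.3367  0.05  ]
 [ 0.4447 -0.3457  0.05  ]
 [ 0.443  -0.3303  0.05  ]] [ 0.47451592 -0.33359099  0.05      ]
ang 0.14136748030556745 0.06198747048212743 0.015245162287096194 0.015482738128618266
[[ 0.5222 -0.3207  0.02  ]
 [ 0.4259 -0.3458  0.02  ]
 [ 0.4639 -0.2854  0.02  ]
 [ 0.4879 -0.3809  0.02  ]] [ 0.47497466 -0.3331856   0.02      ]
```

```bash
python3 - <<'E'
from h import *
rel(target(.4747,-.3334,.1,.141)); rel(target(.4747,-.3334,.024,.141))
E
```

```text
cm [-0.19  0.98  9.13] rv [-0.002  0.     0.103]
cm [-0.19  0.99 16.73] rv [-0.002  0.     0.103]
```

play_rows([
  {"dx": -0.1,"dy": 0.5,"dz": 3,"rx": -0.002,"ry": 0,"rz": 0.05,"claw": 0},
  {"dx": -0.2,"dy": 1,"dz": 6,"rx": -0.002,"ry": 0,"rz": 0.103,"claw": 0},
  {"dx": -0.2,"dy": 1,"dz": 9.1,"rx": -0.002,"ry": 0,"rz": 0.103,"claw": 0},
  {"dx": -0.2,"dy": 1,"dz": 9.1,"rx": -0.002,"ry": 0,"rz": 0.103,"claw": 0},
])

```text
time: 1.7
tool_pos: [0.4704, -0.3322, 0.0947]
tool_rot: [-0.003, 0.998, 0.069, -0.004]
contact_force: [-1.1, 0.0, -0.9]
gripper_width: 1.002
```

```bash
python3 snap.py 4 wrist; python3 - <<'E'
from h import *
t=cv2.imread('pics/wrist4.png')[150:350,180:460]
cv2.imwrite('pics/z4.png',cv2.convertScaleAbs(cv2.resize(t,None,fx=2.8,fy=2.8,interpolation=cv2.INTER_CUBIC),alpha=2))
E
```

```text
1.7 [ 0.4704 -0.3322  0.0947] 0.1386 [-0.0083  0.0062 -0.9999] 0.065 [-1.11  0.02 -0.92] [-0.021  0.025 -0.005] 1.0022798834274218
```

View pics/z4.png

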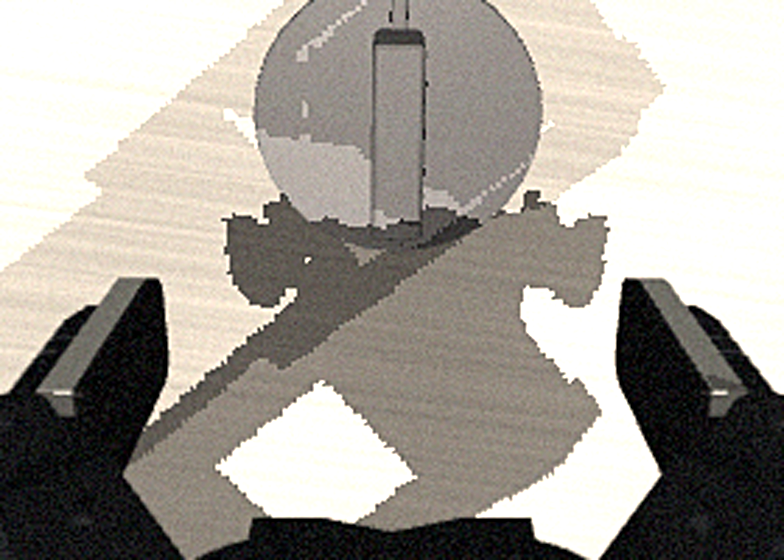

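The bar's top face is near zoom (374,45)-(424,45)-(423,224)-(371,224), upright and centred between the fingers.

```bash
python3 - <<'E'
from h import *
T=np.load('T4.npy'); pc=cam('wrist',T)
z=lambda a: np.array(a,float)/2.8+[180,150]
P=onplane(pc,z([[374,45],[424,45],[423,224],[371,224]]),.05); print(P.round(4),P.mean(0))
e=P[0]+P[1]-P[2]-P[3]; print('ang',np.arctan2(e[1],e[0]),np.linalg.norm(e)/2)
B=onplane(pc,z([[254,110],[544,110]]),.02); print(B.round(4),B.mean(0))
T2=pose(); print(T2[:3,3])
rel(target(.4747,-.3334,.024,.141))
E
```

```text
[[ 0.5038 -0.322   0.05  ]
 [ 0.5059 -0.3366  0.05  ]
 [ 0.4492 -0.345   0.05  ]
 [ 0.4468 -0.3286  0.05  ]] [ 0.47644026 -0.33303227  0.05      ]
ang 0.1317629087083455 0.05737204036317097
[[ 0.4701 -0.284   0.02  ]
 [ 0.4842 -0.3826  0.02  ]] [ 0.47713697 -0.33328242  0.02      ]
[ 0.47202453 -0.33332367  0.09767209]
cm [0.3  0.07 7.37] rv [-0.004  0.004 -0.002]
```

play_rows([
  {"dx": 0.2,"dy": 0,"dz": 3,"rx": -0.004,"ry": 0.004,"rz": 0,"claw": 0},
  {"dx": 0.3,"dy": 0,"dz": 5.5,"rx": -0.004,"ry": 0.004,"rz": 0,"claw": 0},
  {"dx": 0.3,"dy": 0,"dz": 6.8,"rx": -0.004,"ry": 0.004,"rz": 0,"claw": 0},
  {"dx": 0.3,"dy": 0,"dz": 6.8,"rx": -0.004,"ry": 0.004,"rz": 0,"claw": 0},
  {"dx": 0.3,"dy": 0,"dz": 6.8,"rx": -0.004,"ry": 0.004,"rz": 0,"claw": 0},
])

```text
time: 2.25
tool_pos: [0.4754, -0.3338, 0.0315]
tool_rot: [0.001, 0.998, 0.069, 0.001]
contact_force: [-0.4, -0.3, -0.3]
gripper_width: 1.002
```

```bash
python3 snap.py 5; python3 -c "
from h import *
rel(target(.4747,-.3334,.024,.138))"
```

```text
2.25 [ 0.4754 -0.3338  0.0315] 0.1385 [ 0.0014 -0.002  -1.    ] 0.014 [-0.36 -0.28 -0.34] [ 0.025 -0.015 -0.064] 1.0023041798020709
cm [-0.07 -0.06  0.75] rv [ 0.002 -0.001  0.   ]
```

play_rows([
  {"dx": -0.07,"dy": -0.05,"dz": 0.5,"rx": 0.002,"ry": -0.001,"rz": 0,"claw": 0},
  {"dx": -0.07,"dy": -0.05,"dz": 0.7,"rx": 0.002,"ry": -0.001,"rz": 0,"claw": 0.3},
  {"dx": -0.07,"dy": -0.05,"dz": 0.7,"rx": 0.002,"ry": -0.001,"rz": 0,"claw": 0.6},
  {"dx": -0.07,"dy": -0.05,"dz": 0.7,"rx": 0.002,"ry": -0.001,"rz": 0,"claw": 1},
  {"dx": -0.07,"dy": -0.05,"dz": 0.7,"rx": 0.002,"ry": -0.001,"rz": 0,"claw": 1},
])

```text
time: 2.75
tool_pos: [0.4748, -0.3335, 0.0247]
tool_rot: [0.0, 0.998, 0.069, 0.0]
contact_force: [-0.8, 0.3, -0.7]
gripper_width: 0.33
```

play_rows([
  {"dx": 0,"dy": 0,"dz": 0,"rx": 0,"ry": 0,"rz": 0,"claw": 1},
  {"dx": 0,"dy": 0,"dz": 0,"rx": 0,"ry": 0,"rz": 0,"claw": 1},
  {"dx": 0,"dy": 0,"dz": 0,"rx": 0,"ry": 0,"rz": 0,"claw": 1},
  {"dx": 0,"dy": 0,"dz": 0,"rx": 0,"ry": 0,"rz": 0,"claw": 1},
])

```text
time: 3.15
tool_pos: [0.4748, -0.3335, 0.0247]
tool_rot: [0.0, 0.998, 0.069, 0.0]
contact_force: [0.1, 0.7, 0.1]
gripper_width: -0.0
```

```bash
python3 snap.py 6 wrist
```

```text
3.15 [ 0.4748 -0.3335  0.0247] 0.1386 [ 3.e-04 -3.e-04 -1.e+00] 0.003 [0.08 0.72 0.14] [-0.049  0.06  -0.018] -0.00021428775222516819
```

View pics/wrist6.png

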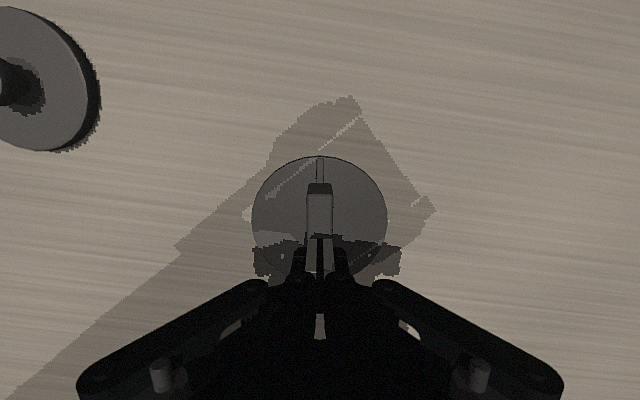

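```bash
python3 - <<'E'
from h import *
t=cv2.imread('pics/wrist6.png')[150:350,240:400]
cv2.imwrite('pics/z6.png',cv2.convertScaleAbs(cv2.resize(t,None,fx=3,fy=3,interpolation=cv2.INTER_CUBIC),alpha=3))
E
```

```text
(no output)
```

View pics/z6.png

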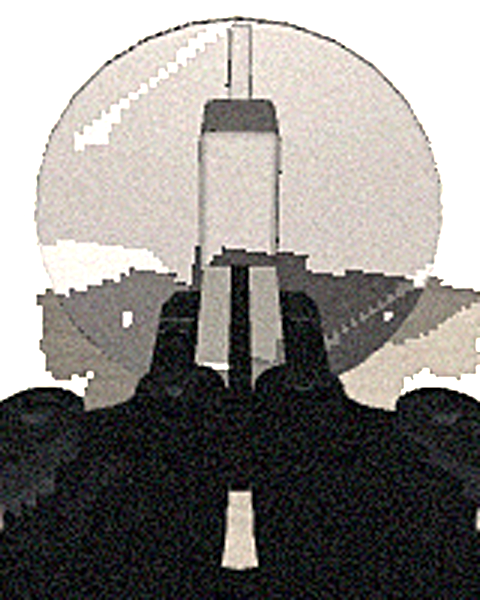

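```bash
python3 - <<'E'
from h import *
T=np.load('T6.npy'); pc=cam('wrist',T)
A=[[0,0,0],[.011,0,0],[-.011,0,0],[0,.008,0],[.011,.008,0],[.011,0,-.0187],[0,0,-.0187],[.011,.008,-.04]]
P=[(T@np.r_[a,1])[:3] for a in A]
for a,q in zip(A,proj(pc,P)): print(a,q.round(1),((q-[240,150])*3).round())
c=np.array([.4747,-.3334,0]); u=np.array([np.cos(.138),np.sin(.138),0]); v=np.array([-u[1],u[0],0])
for q in proj(pc,[c+s*.032*u+w*.008*v+[0,0,h] for s in(1,-1) for w in(1,-1) for h in (.05,.02)]): print('bar',((q-[240,150])*3).round())
E
```

```text
[0, 0, 0] [319.9 225.7] [240. 227.]
[0.011, 0, 0] [320.  211.1] [240. 183.]
[-0.011, 0, 0] [319.9 239.9] [240. 270.]
[0, 0.008, 0] [331.2 225.7] [274. 227.]
[0.011, 0.008, 0] [331.4 211.1] [274. 183.]
[0.011, 0, -0.0187] [320.  220.9] [240. 213.]
[0, 0, -0.0187] [320.  236.8] [240. 260.]
[0.011, 0.008, -0.04] [334.4 234.7] [283. 254.]
bar [199. 125.]
bar [205.  91.]
bar [281. 125.]
bar [274.  91.]
bar [203. 407.]
bar [208. 338.]
bar [276. 407.]
bar [271. 338.]
```

play_rows([
  {"dx": 0,"dy": 0,"dz": -1,"rx": 0,"ry": 0,"rz": 0,"claw": 1},
  {"dx": 0,"dy": 0,"dz": -2.5,"rx": 0,"ry": 0,"rz": 0,"claw": 1},
  {"dx": 0,"dy": 0,"dz": -4,"rx": 0,"ry": 0,"rz": 0,"claw": 1},
  {"dx": 0,"dy": 0,"dz": -4,"rx": 0,"ry": 0,"rz": 0,"claw": 1},
])

```text
time: 3.6
tool_pos: [0.4769, -0.3354, 0.0691]
tool_rot: [0.003, 0.998, 0.069, 0.003]
contact_force: [0.6, 0.2, -0.3]
gripper_width: -0.004
```

```bash
python3 snap.py 7 wrist side; python3 - <<'E'
from h import *
t=cv2.imread('pics/wrist7.png')[120:350,220:420]
s=cv2.imread('pics/side7.png')[60:200,330:480]
cv2.imwrite('pics/z7.png',cv2.convertScaleAbs(np.hstack([cv2.resize(t,(400,460)),cv2.resize(s,(400,460))]),alpha=3))
E
```

```text
3.6 [ 0.4769 -0.3354  0.0691] 0.1387 [ 0.0056 -0.0051 -1.    ] 0.029 [ 0.59  0.21 -0.29] [ 0.02  -0.076 -0.008] -0.003689851545833843
```

View pics/z7.png

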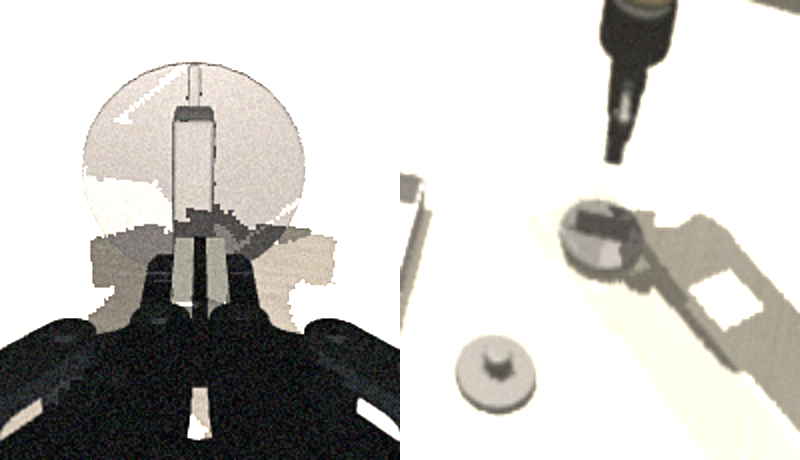

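```bash
python3 - <<'E'
from h import *
T=np.load('T7.npy'); print(T[:3,3]); ps=cam('side'); pw=cam('wrist',T)
for dz in (0,.02,.04,.06): print(dz,proj(ps,T[:3,3]+[0,0,dz]).round(1),proj(pw,T[:3,3]+[0,0,dz]).round(1))
print(proj(ps,[[.4747,-.3334,.02],[.4747,-.3334,.05]]).round(1))
print({k:np.round(v,4) for k,v in monitor.state().items()})
E
```

```text
[ 0.47692483 -0.3354057   0.06910021]
0 [[407.3 116.7]] [[319.9 225.7]]
0.02 [[408.4 111.7]] [[320.2 237.5]]
0.04 [[409.6 106.5]] [[320.4 252.1]]
0.06 [[410.7 101.3]] [[320.8 270.7]]
[[405.3 129.2]
 [406.9 122. ]]
{'time': np.float64(3.7), 'joint_pos': array([-0.7405,  0.0578,  1.8262, -0.    ,  1.2547,  0.6916]), 'joint_vel': array([ 0.0021,  0.0186,  0.0271, -0.0002, -0.0007, -0.0003]), 'joint_efforts': array([-8.00000e-04, -3.75164e+01, -3.49531e+01,  6.00000e-04,
       -2.76000e-02, -0.00000e+00]), 'tool_pos': array([ 0.4754, -0.334 ,  0.0661]), 'tool_rot': array([0.001 , 0.9976, 0.0693, 0.001 ]), 'contact_force': array([-0.7874,  0.1533, -0.3484]), 'ft_torque': array([-0.0485, -0.0211, -0.0603]), 'gripper_width': np.float64(-0.0009)}
```

```bash
python3 - <<'E'
from h import *
s=cv2.imread('pics/side7.png')[40:190,330:490]
cv2.imwrite('pics/z7s.png',cv2.convertScaleAbs(cv2.resize(s,None,fx=4,fy=4,interpolation=cv2.INTER_CUBIC),alpha=2))
E
```

```text
(no output)
```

View pics/z7s.png

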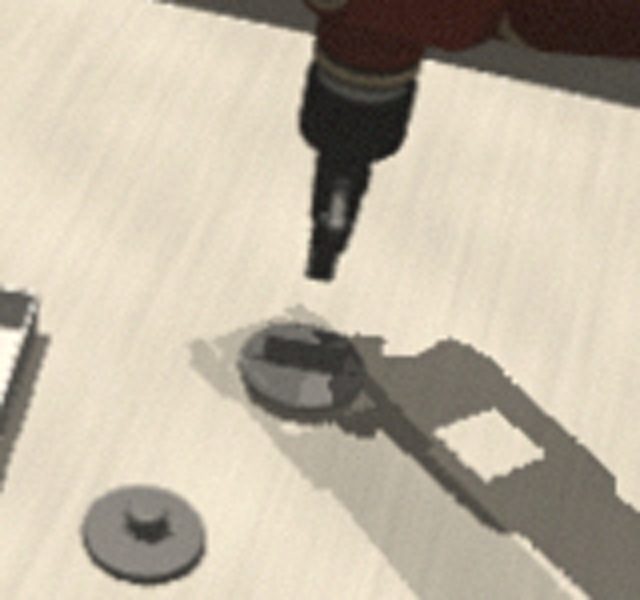

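The gripper closed on air. The side view puts the fingertips at zoom (320,278), about 27 mm above the reported TCP. I'll measure that offset with the arm settled.

```bash
python3 snap.py 8 wrist side top; python3 - <<'E'
from h import *
s=cv2.imread('pics/side8.png')[80:130,380:440]
w=cv2.imread('pics/wrist8.png')[200:300,270:370]
t=cv2.imread('pics/top8.png')[190:310,430:550]
cv2.imwrite('pics/z8.png',cv2.convertScaleAbs(np.hstack([cv2.resize(s,(480,400),interpolation=2),cv2.resize(w,(400,400),interpolation=2)]),alpha=3)[:, :800] if 0 else cv2.resize(cv2.convertScaleAbs(np.hstack([cv2.resize(s,(480,400),interpolation=2),cv2.resize(w,(400,400),interpolation=2)]),alpha=3),(792,360)))
cv2.imwrite('pics/z8t.png',cv2.convertScaleAbs(cv2.resize(t,(480,480),interpolation=2),alpha=2))
E
```

```text
3.7 [ 0.4754 -0.334   0.0661] 0.1386 [ 0.0021 -0.0019 -1.    ] 0.027 [-0.79  0.15 -0.35] [-0.049 -0.021 -0.06 ] -0.0009264206858098644
```

View pics/z8.png

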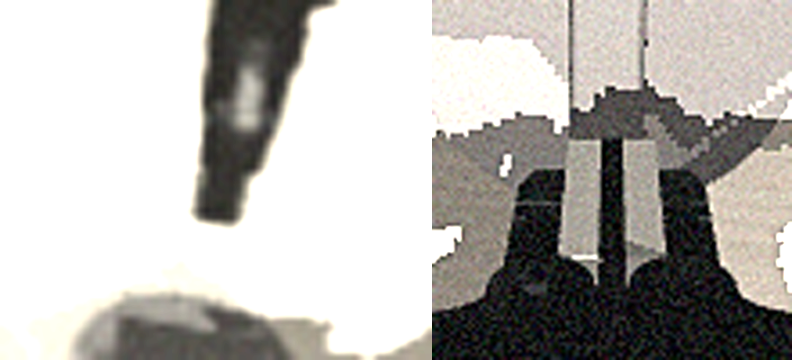

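View pics/z8t.png

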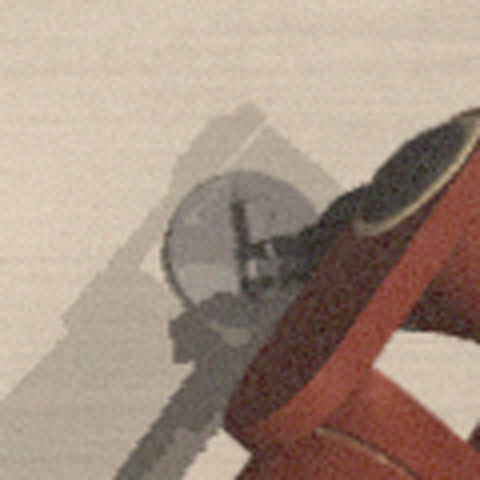

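```bash
python3 - <<'E'
from h import *
from scipy.optimize import least_squares
T=np.load('T8.npy'); ps=cam('side'); pw=cam('wrist',T)
W=lambda a,b,c:(T@np.array([a,b,c,1]))[:3]
for hw in (0,.005,.011):
  f=lambda p: np.r_[proj(ps,W(p[0],p[1],p[2]))[0]-[410.1,110.3], proj(pw,W(p[0]+hw,p[1],p[2]))[0]-[320,238.6]]
  r=least_squares(f,[0,0,0],x_scale=.01); print(hw,r.x.round(4),r.fun.round(2))
E
```

```text
0 [ 0.0023  0.0001 -0.0271] [-1.81  0.63  0.11  0.37]
0.005 [-0.0013  0.     -0.0296] [-0.49  0.17  0.03  0.1 ]
0.011 [-0.0056 -0.0001 -0.0327] [ 1.12 -0.38 -0.06 -0.22]
```

```bash
python3 -c "
from h import *
rel(target(.4762,-.3332,.03,.138));rel(target(.4762,-.3332,-.003,.138))"
```

```text
cm [0.18 0.04 3.4 ] rv [-0.001  0.     0.001]
cm [0.18 0.05 6.7 ] rv [-0.001  0.     0.001]
```

play_rows([
  {"dx": 0.1,"dy": 0,"dz": 0.3,"rx": 0,"ry": 0,"rz": 0,"claw": 0.5},
  {"dx": 0.2,"dy": 0.04,"dz": 0.6,"rx": 0,"ry": 0,"rz": 0,"claw": 0.5},
  {"dx": 0.2,"dy": 0.04,"dz": 1,"rx": 0,"ry": 0,"rz": 0,"claw": 0.5},
  {"dx": 0.2,"dy": 0.04,"dz": 1.5,"rx": 0,"ry": 0,"rz": 0,"claw": 0.5},
  {"dx": 0.2,"dy": 0.04,"dz": 1.5,"rx": 0,"ry": 0,"rz": 0,"claw": 0.5},
])

```text
time: 4.35
tool_pos: [0.4757, -0.3326, 0.0476]
tool_rot: [-0.001, 0.998, 0.069, -0.001]
contact_force: [-0.7, -0.0, -0.4]
gripper_width: 0.499
```

play_rows([
  {"dx": 0,"dy": 0,"dz": 1.5,"rx": 0,"ry": 0,"rz": 0,"claw": 0.5},
  {"dx": 0,"dy": 0,"dz": 3,"rx": 0,"ry": 0,"rz": 0,"claw": 0.5},
  {"dx": 0,"dy": 0,"dz": 4.2,"rx": 0,"ry": 0,"rz": 0,"claw": 0.5},
  {"dx": 0,"dy": 0,"dz": 4.7,"rx": 0,"ry": 0,"rz": 0,"claw": 0.5},
  {"dx": 0,"dy": 0,"dz": 4.7,"rx": 0,"ry": 0,"rz": 0,"claw": 0.5},
])

```text
time: 4.85
tool_pos: [0.4747, -0.3317, -0.0011]
tool_rot: [-0.002, 0.998, 0.069, -0.002]
contact_force: [0.3, 0.3, 0.2]
gripper_width: 0.502
```

```bash
python3 snap.py 9 wrist side; python3 - <<'E'
from h import *
t=cv2.imread('pics/wrist9.png')[150:350,220:420]
s=cv2.imread('pics/side9.png')[60:160,360:460]
cv2.imwrite('pics/z9.png',cv2.convertScaleAbs(np.hstack([cv2.resize(t,(400,400)),cv2.resize(s,(400,400))]),alpha=3))
E
```

```text
4.85 [ 0.4747 -0.3317 -0.0011] 0.1386 [-0.0044  0.004  -1.    ] 0.023 [0.25 0.32 0.24] [ 0.029  0.039 -0.014] 0.501794230914449
```

View pics/z9.png

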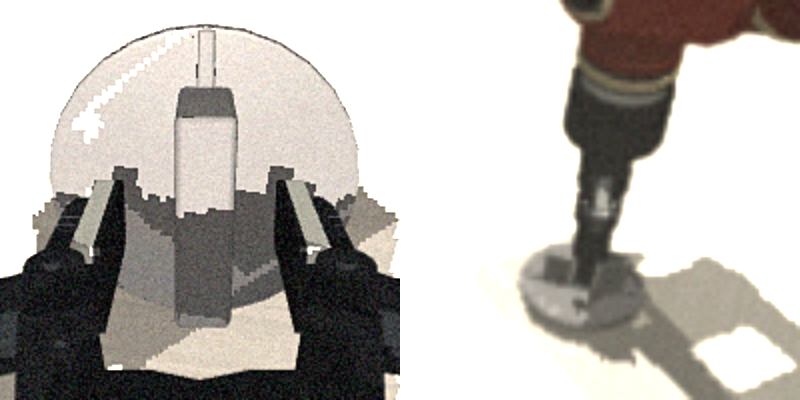

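The open fingers straddle the bar, with the bar at zoom x 176–237 between pads at 125 and 275. Closing now.

play_rows([
  {"dx": 0,"dy": 0,"dz": 0,"rx": 0,"ry": 0,"rz": 0,"claw": 0.7},
  {"dx": 0,"dy": 0,"dz": 0,"rx": 0,"ry": 0,"rz": 0,"claw": 1},
  {"dx": 0,"dy": 0,"dz": 0,"rx": 0,"ry": 0,"rz": 0,"claw": 1},
  {"dx": 0,"dy": 0,"dz": 0,"rx": 0,"ry": 0,"rz": 0,"claw": 1},
  {"dx": 0,"dy": 0,"dz": 0,"rx": 0,"ry": 0,"rz": 0,"claw": 1},
])

```text
time: 5.45
tool_pos: [0.4764, -0.3332, 0.0018]
tool_rot: [-0.0, 0.998, 0.069, -0.0]
contact_force: [-0.5, 0.6, 5.5]
gripper_width: 0.162
```

```bash
python3 snap.py 10 wrist; python3 - <<'E'
from h import *
t=cv2.imread('pics/wrist10.png')[150:350,220:420]
cv2.imwrite('pics/z10.png',cv2.convertScaleAbs(cv2.resize(t,(600,600)),alpha=3))
E
```

```text
5.45 [ 0.4764 -0.3332  0.0018] 0.1387 [-7.e-04  7.e-04 -1.e+00] 0.002 [-0.54  0.56  5.53] [0.049 0.057 0.04 ] 0.16232778890719046
```

View pics/z10.png

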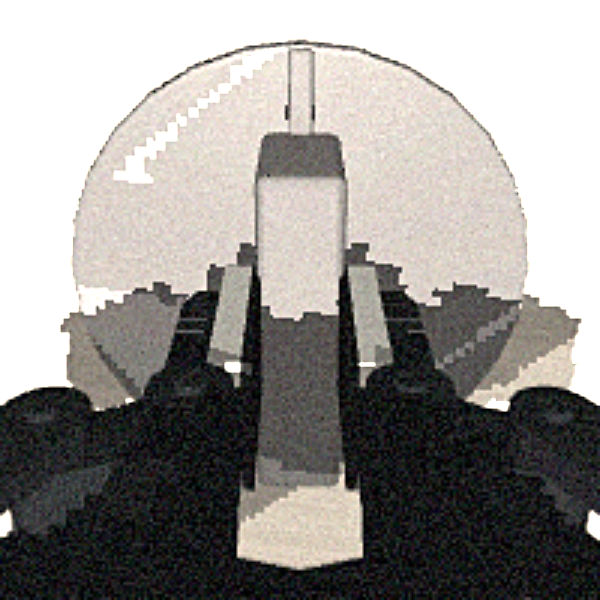

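The bar is gripped: opening 0.162, with the brim at zoom x 75–526 and its far edge at y 42. Next I measure the lid relative to the tool and look at the grinder.

```bash
python3 - <<'E'
from h import *
T=np.load('T10.npy'); pc=cam('wrist',T); Ti=np.linalg.inv(T)
z=lambda a: np.array(a,float)/3+[220,150]
def tl(P): return (np.c_[P,np.ones(len(P))]@Ti.T)[:,:3]
print('brim LR,far',tl(onplane(pc,z([[75,215],[526,215],[300,42]]),.02)).round(4))
print('bar far corners,near',tl(onplane(pc,z([[257,177],[346,177],[257,485],[340,487]]),.05)).round(4))
# grinder from top0
t=cv2.imread('pics/top0.png'); pt=cam('top')
m=((t.astype(int).min(2)>125)).astype(np.uint8); m[:,:235]=0;m[:,325:]=0;m[:185]=0;m[275:]=0
c=max(cv2.findContours(m,0,1)[0],key=cv2.contourArea); h=cv2.convexHull(c)
H=onplane(pt,h.reshape(-1,2),.105); A=np.c_[2*H[:,:2],np.ones(len(H))]; s=np.linalg.lstsq(A,(H[:,:2]**2).sum(1),rcond=None)[0]
print('grinder',s[:2],'r',np.sqrt(s[2]+s[:2]@s[:2]), len(c))
g=lambda a: np.array(a,float)/400*90-.5+[235,185]
S=onplane(pt,g([[145,135],[228,262]]),.105); print(S, S.mean(0)); e=S[0]-S[1]; print('slot ang',np.arctan2(e[1],e[0]),np.linalg.norm(e))
S=onplane(pt,g([[196,78]]),.09); print('tallrib',S)
rel(target(*T[:2,3],.15,.138))
E
```

```text
brim LR,far [[ 0.0102 -0.0478 -0.0182]
 [ 0.0103  0.048  -0.0183]
 [ 0.0472 -0.0001 -0.0182]]
bar far corners,near [[ 0.029  -0.0074 -0.0482]
 [ 0.029   0.0078 -0.0482]
 [-0.034  -0.0083 -0.0482]
 [-0.0344  0.0078 -0.0482]]Traceback (most recent call last):
  File "<stdin>", line 10, in <module>
ValueError: max() iterable argument is empty
```

```bash
python3 - <<'E'
from h import *
t=cv2.imread('pics/top0.png'); pt=cam('top'); print(t[215:245,255].max(),t[230,255:305:3].min(1))
m=((t.astype(int).min(2)>105)).astype(np.uint8); m[:,:235]=0;m[:,325:]=0;m[:185]=0;m[275:]=0
cs=cv2.findContours(m,0,1)[0]
c=max(cs,key=cv2.contourArea); h=cv2.convexHull(c)
H=onplane(pt,h.reshape(-1,2),.105); A=np.c_[2*H[:,:2],np.ones(len(H))]; s=np.linalg.lstsq(A,(H[:,:2]**2).sum(1),rcond=None)[0]
print('grinder',s[:2],'r',np.sqrt(s[2]+s[:2]@s[:2]), len(c))
g=lambda a: np.array(a,float)/400*90-.5+[235,185]
S=onplane(pt,g([[145,135],[228,262]]),.105); print(S, S.mean(0)); e=S[0]-S[1]; print('slot ang',np.arctan2(e[1],e[0]),np.linalg.norm(e))
T=pose(); rel(target(*T[:2,3],.2,.138));rel(target(.423,.128,.2,.58))
E
```

```text
128 [111 114  89  56 109 110  83  87  79 103 112 111 114 111 113  78  48]
grinder [0.53452013 0.2043904 ] r 0.05483348252625035 161
[[0.56900931 0.22553678 0.105     ]
 [0.49990364 0.18054852 0.105     ]] [0.53445647 0.20304265 0.105     ]
slot ang 0.5770825836181518 0.08245930138623511
cm [-1.000e-02 -2.000e-02 -1.982e+01] rv [-0.001  0.001  0.001]
cm [  1.07 -46.43 -19.78] rv [-0.001  0.    -0.441]
```

play_rows([
  {"dx": 0,"dy": 0,"dz": -1.5,"rx": 0,"ry": 0,"rz": 0,"claw": 1},
  {"dx": 0,"dy": 0,"dz": -5,"rx": 0,"ry": 0,"rz": 0,"claw": 1},
  {"dx": 0,"dy": 0,"dz": -9,"rx": 0,"ry": 0,"rz": 0,"claw": 1},
  {"dx": 0,"dy": -1,"dz": -13,"rx": 0,"ry": 0,"rz": 0,"claw": 1},
  {"dx": 0,"dy": -4,"dz": -16,"rx": 0,"ry": 0,"rz": -0.03,"claw": 1},
])

```text
time: 6.0
tool_pos: [0.4714, -0.2952, 0.1652]
tool_rot: [0.001, 0.997, 0.083, 0.001]
contact_force: [0.7, 0.7, -2.3]
gripper_width: 0.165
```

```bash
python3 snap.py 11 ; python3 -c "
from h import *
rel(target(.423,.128,.2,.58))"
```

```text
6.0 [ 0.4714 -0.2952  0.1652] 0.167 [ 0.0016 -0.0018 -1.    ] 0.735 [ 0.7   0.73 -2.31] [ 0.034 -0.045  0.002] 0.16477522949846107
cm [  2.27 -42.53  -3.57] rv [ 0.002 -0.001 -0.413]
```

Lifted (about 1.4 N of lid weight felt). Carrying it toward the grinder.

play_rows([
  {"dx": 0.2,"dy": -4,"dz": -2,"rx": 0,"ry": 0,"rz": -0.05,"claw": 1},
  {"dx": 0.5,"dy": -8,"dz": -3.5,"rx": 0,"ry": 0,"rz": -0.1,"claw": 1},
  {"dx": 0.8,"dy": -12,"dz": -3.5,"rx": 0,"ry": 0,"rz": -0.15,"claw": 1},
  {"dx": 1,"dy": -16,"dz": -3.5,"rx": 0,"ry": 0,"rz": -0.2,"claw": 1},
  {"dx": 1.2,"dy": -20,"dz": -3.5,"rx": 0,"ry": 0,"rz": -0.25,"claw": 1},
])

```text
time: 6.5
tool_pos: [0.4491, -0.0943, 0.1999]
tool_rot: [0.001, 0.978, 0.208, 0.001]
contact_force: [-0.1, 0.5, -2.2]
gripper_width: 0.165
```

```bash
python3 snap.py 12 ; python3 -c "
from h import *
rel(target(.423,.128,.2,.58))"
```

```text
6.5 [ 0.4491 -0.0943  0.1999] 0.4187 [ 0.0016 -0.0017 -1.    ] 0.759 [-0.07  0.52 -2.22] [ 0.063 -0.044 -0.003] 0.16483625346870445
cm [  6.66 -21.37  -0.05] rv [ 0.002 -0.001 -0.161]
```

play_rows([
  {"dx": 1.5,"dy": -5,"dz": 0,"rx": 0,"ry": 0,"rz": -0.05,"claw": 1},
  {"dx": 3,"dy": -10,"dz": 0,"rx": 0,"ry": 0,"rz": -0.1,"claw": 1},
  {"dx": 4.5,"dy": -15,"dz": 0,"rx": 0,"ry": 0,"rz": -0.13,"claw": 1},
  {"dx": 6,"dy": -19.5,"dz": 0,"rx": 0,"ry": 0,"rz": -0.16,"claw": 1},
  {"dx": 6.6,"dy": -21.4,"dz": 0,"rx": 0,"ry": 0,"rz": -0.16,"claw": 1},
])

```text
time: 7.0
tool_pos: [0.4209, 0.1311, 0.1995]
tool_rot: [0.001, 0.958, 0.287, 0.0]
contact_force: [0.7, -0.4, -1.8]
gripper_width: 0.165
```

play_rows([
  {"dx": 0,"dy": 0,"dz": 0,"rx": 0,"ry": 0,"rz": 0,"claw": 1},
  {"dx": 0,"dy": 0,"dz": 0,"rx": 0,"ry": 0,"rz": 0,"claw": 1},
])

```text
time: 7.2
tool_pos: [0.4202, 0.1313, 0.1994]
tool_rot: [0.001, 0.958, 0.288, 0.0]
contact_force: [-0.1, -1.0, -2.1]
gripper_width: 0.166
```

```bash
python3 snap.py 13 wrist
```

```text
7.2 [0.4202 0.1313 0.1994] 0.5842 [ 6.0e-04 -1.4e-03 -1.0e+00] 0.039 [-0.08 -1.03 -2.11] [-0.016  0.003  0.005] 0.1659112130401562
```

View pics/wrist13.png

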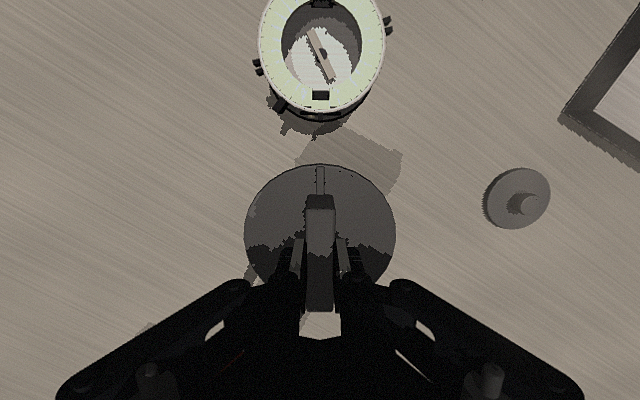

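play_rows([
  {"dx": 2,"dy": 0,"dz": 0,"rx": 0,"ry": 0,"rz": 0,"claw": 1},
  {"dx": 3.5,"dy": 0,"dz": 0,"rx": 0,"ry": 0,"rz": 0,"claw": 1},
  {"dx": 3.5,"dy": 0,"dz": 0,"rx": 0,"ry": 0,"rz": 0,"claw": 1},
  {"dx": 3.5,"dy": 0,"dz": 0,"rx": 0,"ry": 0,"rz": 0,"claw": 1},
])

```text
time: 7.65
tool_pos: [0.4497, 0.1487, 0.1991]
tool_rot: [0.001, 0.958, 0.286, -0.0]
contact_force: [0.0, -0.4, -2.0]
gripper_width: 0.16
```

```bash
python3 snap.py 14 wrist; python3 - <<'E'
from h import *
t=cv2.imread('pics/wrist14.png')[0:170,230:410]
cv2.imwrite('pics/z14.png',cv2.convertScaleAbs(cv2.resize(t,None,fx=3.5,fy=3.5,interpolation=2),alpha=1.5))
E
```

```text
7.65 [0.4497 0.1487 0.1991] 0.5808 [-3.0e-04 -2.1e-03 -1.0e+00] 0.014 [ 0.   -0.4  -2.01] [0.038 0.014 0.04 ] 0.1595702922696177
```

View pics/z14.png

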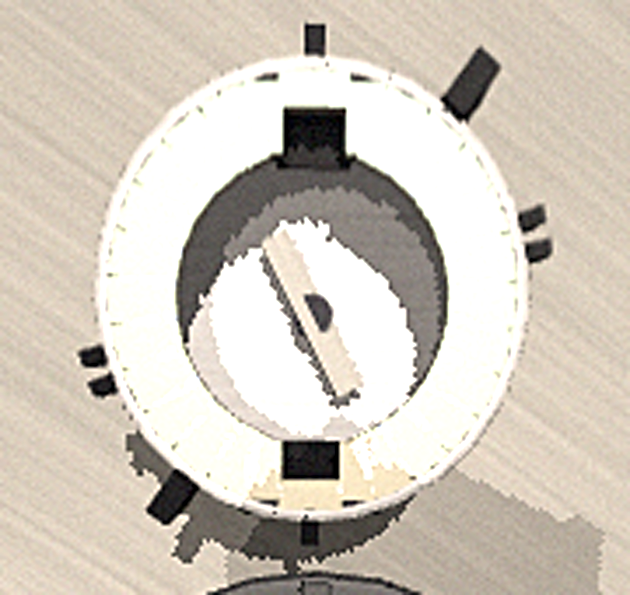

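Clear view of the collar. The far slot's outer edge is at zoom (285–345,108), the near slot's at (282–339,479), the bore's sides at x 178 and 447, and the tall ribs at upper right and lower left.

```bash
python3 - <<'E'
from h import *
T=np.load('T14.npy'); pc=cam('wrist',T)
z=lambda a: (np.array(a,float)+.5)/3.5-.5+[230,0]
S=onplane(pc,z([[285,108],[345,108],[282,479],[339,479]]),.105)
f=(S[0]+S[1])/2; n=(S[2]+S[3])/2; e=f-n
print('slots',f,n,'ctr',(f+n)/2,'len',np.linalg.norm(e),'ang',np.arctan2(e[1],e[0]), np.linalg.norm(S[0]-S[1]),np.linalg.norm(S[2]-S[3]))
B=onplane(pc,z([[178,295],[447,295]]),.105); print('bore',B,B.mean(0),np.linalg.norm(B[0]-B[1]))
# slot side edges direction
E_=onplane(pc,z([[285,108],[285,150],[345,108],[347,150],[282,441],[282,479],[339,441],[339,479]]),.105)
# outer rim by mask
im=cv2.imread('pics/wrist14.png').astype(int)
m=((im.min(2)>118)).astype(np.uint8); m[170:]=0;m[:,:230]=0;m[:,410:]=0
m=cv2.morphologyEx(m,cv2.MORPH_OPEN,np.ones((3,3)))
cs=cv2.findContours(m,0,1)[0]; c=max(cs,key=lambda c:cv2.boundingRect(c)[2]); print(cv2.boundingRect(c))
h=cv2.convexHull(c).reshape(-1,2)
for zz in (.105,.1):
  H=onplane(pc,h,zz); A=np.c_[2*H[:,:2],np.ones(len(H))]; s=np.linalg.lstsq(A,(H[:,:2]**2).sum(1),rcond=None)[0]; print(zz,s[:2],np.sqrt(s[2]+s[:2]@s[:2]))
# ribs tips
Rb=onplane(pc,z([[315,25],[487,58],[310,543],[165,515]]),.1); print('ribs',Rb.round(4))
# lid in hand
E
```

```text
slots [0.57220887 0.2293586  0.105     ] [0.49513299 0.18014944 0.105     ] ctr [0.53367093 0.20475402 0.105     ] len 0.09144524337205005 ang 0.5682134199109555 0.015114782985784982 0.015914293538172024
bore [[0.51571101 0.23562092 0.105     ]
 [0.55488482 0.17608803 0.105     ]] [0.53529792 0.20585447 0.105     ] 0.071265368924514
(230, 0, 180, 170)
0.105 [0.52376895 0.19753433] 0.11182885780313362
0.1 [0.52397901 0.19765758] 0.11385331506545165
ribs [[0.5887 0.2402 0.1   ]
 [0.6066 0.1998 0.1   ]
 [0.4796 0.1701 0.1   ]
 [0.4634 0.2093 0.1   ]]
```

```bash
python3 - <<'E'
from h import *
t=cv2.imread('pics/wrist14.png')[150:330,230:410]
cv2.imwrite('pics/z14b.png',cv2.convertScaleAbs(cv2.resize(t,None,fx=3.3,fy=3.3,interpolation=2),alpha=4))
E
```

```text
(no output)
```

View pics/z14b.png

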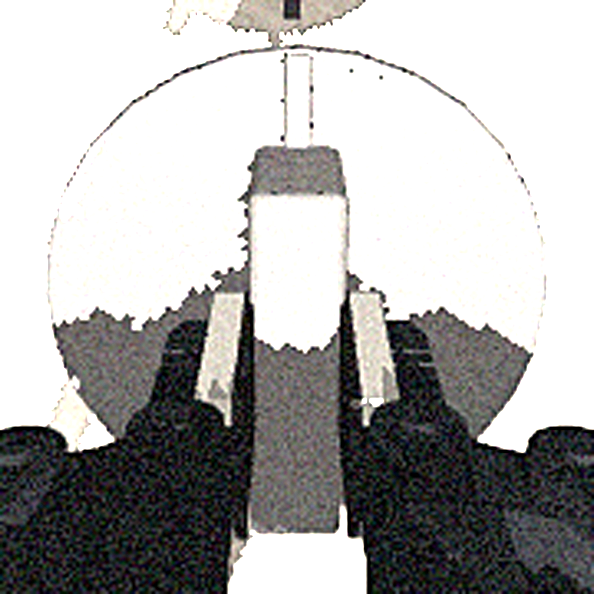

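```bash
cat > lid.py <<'E'
from h import *
def lidtool(brim,bar,T,zo=.0018):
    pc=cam('wrist',np.eye(4)); # tool coordinates
    B=onplane(pc,brim,zo-.020); P=onplane(pc,bar,zo-.050)
    print('brim',B.round(4).tolist(),'w',np.linalg.norm(B[0]-B[1]),'ctr x from far',B[2][0]-.05,'y',(B[0]+B[1])[1]/2)
    e=P[0]+P[1]-P[2]-P[3]; print('bar ctr',P.mean(0).round(4),'len',np.linalg.norm(e)/2,'ang',np.arctan2(e[1],e[0]))
E
python3 - <<'E'
from lid import *
z=lambda a: (np.array(a,float)+.5)/3.3-.5+[230,150]
lidtool(z([[48,275],[545,275],[298,46]]),z([[250,195],[347,195],[249,531],[340,531]]),None)
c=np.array([.5342,.2050]); a=.570; u=np.array([np.cos(a),np.sin(a)])
t=c+.0026*u; print(t); rel(target(*t,.2,a)); rel(target(*t,.115,a))
E
```

```text
brim [[0.0026, -0.049, -0.0182], [0.0026, 0.0482, -0.0182], [0.0476, -0.0002, -0.0182]] w 0.09717334044093479 ctr x from far -0.002405539698917755 y -0.00041931917548468367
bar ctr [-0.0018 -0.0005 -0.0482] len 0.062337304863304285 ang 0.00960944396275309
[0.53638894 0.20640304]
cm [10.43 -0.05 -0.1 ] rv [0.002 0.001 0.011]
cm [10.44 -0.07  8.4 ] rv [0.002 0.001 0.011]
```

play_rows([
  {"dx": 3,"dy": 0,"dz": 0,"rx": 0,"ry": 0,"rz": 0.01,"claw": 1},
  {"dx": 6,"dy": 0,"dz": 1,"rx": 0,"ry": 0,"rz": 0.01,"claw": 1},
  {"dx": 9,"dy": 0,"dz": 3,"rx": 0,"ry": 0,"rz": 0.01,"claw": 1},
  {"dx": 10.4,"dy": -0.06,"dz": 5.5,"rx": 0.002,"ry": 0.001,"rz": 0.01,"claw": 1},
  {"dx": 10.4,"dy": -0.06,"dz": 7,"rx": 0.002,"ry": 0.001,"rz": 0.01,"claw": 1},
])

```text
time: 8.2
tool_pos: [0.5359, 0.2058, 0.1269]
tool_rot: [-0.0, 0.96, 0.281, -0.001]
contact_force: [-0.6, -0.9, -1.7]
gripper_width: 0.164
```

play_rows([
  {"dx": 0,"dy": 0,"dz": 0,"rx": 0,"ry": 0,"rz": 0,"claw": 1},
  {"dx": 0,"dy": 0,"dz": 0,"rx": 0,"ry": 0,"rz": 0,"claw": 1},
  {"dx": 0,"dy": 0,"dz": 0,"rx": 0,"ry": 0,"rz": 0,"claw": 1},
])

```text
time: 8.5
tool_pos: [0.5363, 0.2054, 0.1285]
tool_rot: [-0.0, 0.96, 0.281, -0.0]
contact_force: [0.3, -1.4, -0.9]
gripper_width: 0.163
```

```bash
python3 snap.py 15 wrist side; python3 - <<'E'
from h import *
t=cv2.imread('pics/wrist15.png')[100:330,200:440]
s=cv2.imread('pics/side15.png')[180:310,270:405]
cv2.imwrite('pics/z15.png',cv2.convertScaleAbs(np.hstack([cv2.resize(t,(400,383)),cv2.resize(s,(398,383))]),alpha=2))
c=np.array([.5342,.2050]); a=.570; u=np.array([np.cos(a),np.sin(a)])
t=c+.0023*u; rel(target(*t,.11,a));rel(target(*t,.0928,a))
E
```

```text
8.5 [0.5363 0.2054 0.1285] 0.5702 [-5.e-04 -1.e-04 -1.e+00] 0.011 [ 0.3  -1.38 -0.88] [-0.032 -0.057 -0.024] 0.16280984989853267
cm [ 0.   -0.07  1.87] rv [-0.  0.  0.]
cm [ 0.   -0.07  3.59] rv [-0.  0.  0.]
```

View pics/z15.png

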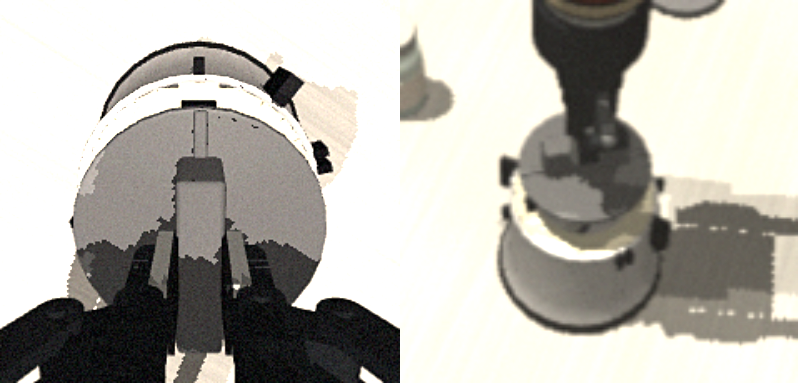

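The lid is above the mouth. The far slot's centre, at zoom x≈199, lines up with the lid's axis mark at x≈200. Descending gradually.

play_rows([
  {"dx": 0,"dy": -0.07,"dz": 1,"rx": 0,"ry": 0,"rz": 0,"claw": 1},
  {"dx": 0,"dy": -0.07,"dz": 1.7,"rx": 0,"ry": 0,"rz": 0,"claw": 1},
  {"dx": 0,"dy": -0.07,"dz": 2.1,"rx": 0,"ry": 0,"rz": 0,"claw": 1},
  {"dx": 0,"dy": -0.07,"dz": 2.4,"rx": 0,"ry": 0,"rz": 0,"claw": 1},
  {"dx": 0,"dy": -0.07,"dz": 2.6,"rx": 0,"ry": 0,"rz": 0,"claw": 1},
])

```text
time: 9.1
tool_pos: [0.5359, 0.2062, 0.1021]
tool_rot: [-0.0, 0.96, 0.281, -0.0]
contact_force: [-0.2, -0.4, -2.0]
gripper_width: 0.163
```

```bash
python3 snap.py 16; python3 - <<'E'
from h import *
c=np.array([.5342,.2050]); a=.570; u=np.array([np.cos(a),np.sin(a)])
t=c+.0023*u; rel(target(*t,.0928,a))
E
```

```text
9.1 [0.5359 0.2062 0.1021] 0.5704 [-8.e-04 -1.e-04 -1.e+00] 0.035 [-0.17 -0.44 -1.97] [-0.026  0.02   0.056] 0.16257567760467254
cm [0.02 0.01 0.93] rv [-0.     0.001  0.   ]
```

play_rows([
  {"dx": 0,"dy": 0,"dz": 0.3,"rx": 0,"ry": 0,"rz": 0,"claw": 1},
  {"dx": 0,"dy": 0,"dz": 0.6,"rx": 0,"ry": 0,"rz": 0,"claw": 1},
  {"dx": 0,"dy": 0,"dz": 0.8,"rx": 0,"ry": 0,"rz": 0,"claw": 1},
  {"dx": 0,"dy": 0,"dz": 0.9,"rx": 0,"ry": 0,"rz": 0,"claw": 1},
  {"dx": 0,"dy": 0,"dz": 0.9,"rx": 0,"ry": 0,"rz": 0,"claw": 1},
])

```text
time: 9.6
tool_pos: [0.5359, 0.2062, 0.0931]
tool_rot: [-0.0, 0.96, 0.281, -0.0]
contact_force: [-0.0, 0.2, -1.0]
gripper_width: 0.166
```

```bash
python3 snap.py 17 wrist side; python3 - <<'E'
from h import *
t=cv2.imread('pics/wrist17.png')[100:330,200:440]
s=cv2.imread('pics/side17.png')[180:310,270:405]
cv2.imwrite('pics/z17.png',cv2.convertScaleAbs(np.hstack([cv2.resize(t,(400,383)),cv2.resize(s,(398,383))]),alpha=2))
E
```

```text
9.6 [0.5359 0.2062 0.0931] 0.5704 [-9.e-04 -1.e-04 -1.e+00] 0.002 [-0.01  0.17 -1.01] [-0.001  0.024  0.05 ] 0.16572975182036895
```

View pics/z17.png

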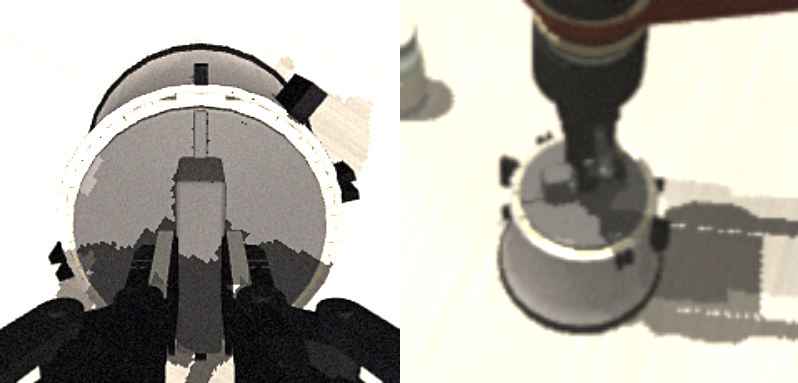

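play_rows([
  {"dx": 0,"dy": 0,"dz": 0.1,"rx": 0,"ry": 0,"rz": 0,"claw": 1},
  {"dx": 0,"dy": 0,"dz": 0.1,"rx": 0,"ry": 0,"rz": 0,"claw": 1},
])

```text
time: 9.9
tool_pos: [0.5362, 0.2063, 0.0928]
tool_rot: [-0.0, 0.96, 0.281, 0.0]
contact_force: [-0.7, -0.4, 0.5]
gripper_width: 0.161
```

play_rows([
  {"dx": 0,"dy": 0,"dz": 0.1,"rx": 0,"ry": 0,"rz": 0,"claw": 1},
  {"dx": 0,"dy": 0,"dz": 0.1,"rx": 0,"ry": 0,"rz": 0,"claw": 1},
])

```text
time: 10.1
tool_pos: [0.5364, 0.2064, 0.0928]
tool_rot: [0.0, 0.96, 0.281, 0.0]
contact_force: [-3.3, -0.6, 5.2]
gripper_width: 0.163
```

```bash
python3 snap.py 18
```

```text
10.1 [0.5364 0.2064 0.0928] 0.5705 [ 4.e-04  1.e-04 -1.e+00] 0.002 [-3.32 -0.62  5.2 ] [-0.181  0.554  0.032] 0.16283055967215437
```

Seated: tool z is 0.0928 as predicted, with a 5 N up-force. Now I turn clockwise about the lid's axis, stopping short first.

play_rows([
  {"dx": 0,"dy": 0.02,"dz": 0.02,"rx": 0,"ry": 0,"rz": 0.1,"claw": 1},
  {"dx": 0,"dy": 0.05,"dz": 0.02,"rx": 0,"ry": 0,"rz": 0.2,"claw": 1},
  {"dx": -0.01,"dy": 0.07,"dz": 0.02,"rx": 0,"ry": 0,"rz": 0.3,"claw": 1},
  {"dx": -0.02,"dy": 0.09,"dz": 0.02,"rx": 0,"ry": 0,"rz": 0.4,"claw": 1},
  {"dx": -0.02,"dy": 0.09,"dz": 0.02,"rx": 0,"ry": 0,"rz": 0.4,"claw": 1},
])

```text
time: 10.6
tool_pos: [0.5373, 0.2053, 0.0928]
tool_rot: [0.0, 0.996, 0.085, 0.001]
contact_force: [0.6, -1.4, 2.2]
gripper_width: 0.161
```

```bash
python3 snap.py 19 wrist; python3 - <<'E'
from h import *
t=cv2.imread('pics/wrist19.png')[80:330,190:450]
cv2.imwrite('pics/z19.png',cv2.convertScaleAbs(cv2.resize(t,None,fx=2.4,fy=2.4),alpha=2))
a=-.074;t=np.array([.5342,.2052])+.0023*np.array([np.cos(a),np.sin(a)]); rel(target(*t,.0928,a))
E
```

```text
10.6 [0.5373 0.2053 0.0928] 0.1707 [ 1.9e-03 -2.0e-04 -1.0e+00] 0.067 [ 0.64 -1.35  2.16] [-0.214 -0.055 -0.019] 0.16086884704257062
cm [-0.09  0.01  0.  ] rv [ 0.    -0.002  0.246]
```

View pics/z19.png

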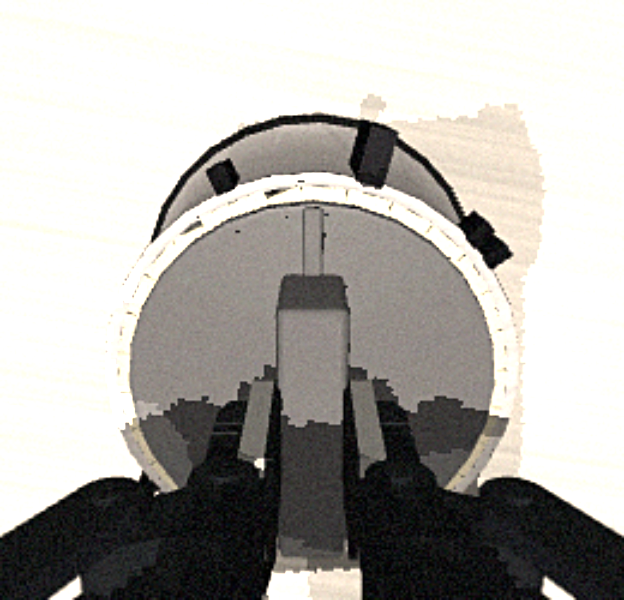

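The lid turned with the gripper and still sits flat. The tall rib is just right of the bar axis, at zoom (375,155). Turning the remaining 0.245.

play_rows([
  {"dx": -0.02,"dy": 0,"dz": 0.02,"rx": 0,"ry": -0.001,"rz": 0.08,"claw": 1},
  {"dx": -0.04,"dy": 0,"dz": 0.02,"rx": 0,"ry": -0.001,"rz": 0.16,"claw": 1},
  {"dx": -0.06,"dy": 0.01,"dz": 0.02,"rx": 0,"ry": -0.002,"rz": 0.22,"claw": 1},
  {"dx": -0.06,"dy": 0.01,"dz": 0.02,"rx": 0,"ry": -0.002,"rz": 0.246,"claw": 1},
  {"dx": -0.06,"dy": 0.01,"dz": 0.02,"rx": 0,"ry": -0.002,"rz": 0.246,"claw": 1},
])

```text
time: 11.15
tool_pos: [0.5373, 0.2046, 0.0928]
tool_rot: [0.001, 0.999, -0.036, 0.0]
contact_force: [1.2, -4.3, 2.0]
gripper_width: 0.166
```

```bash
python3 snap.py 20 wrist side top; python3 - <<'E'
from h import *
t=cv2.imread('pics/wrist20.png')[80:330,190:450]
cv2.imwrite('pics/z20.png',cv2.convertScaleAbs(cv2.resize(t,None,fx=2.4,fy=2.4,interpolation=2),alpha=2))
s=cv2.imread('pics/side20.png')[180:310,270:405]
t=cv2.imread('pics/top20.png')[185:275,235:325]
cv2.imwrite('pics/z20s.png',cv2.convertScaleAbs(np.hstack([cv2.resize(t,(400,400),interpolation=2),cv2.resize(s,(398,400),interpolation=2)]),alpha=2))
E
```

```text
11.15 [0.5373 0.2046 0.0928] -0.0721 [ 9.0e-04 -1.3e-03 -1.0e+00] 0.01 [ 1.17 -4.29  2.01] [-0.673 -0.149  0.186] 0.1655956038131555
```

View pics/z20.png

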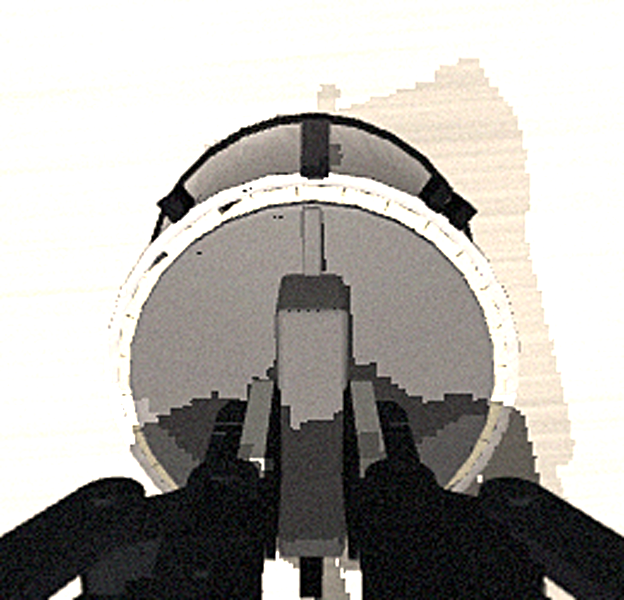

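View pics/z20s.png

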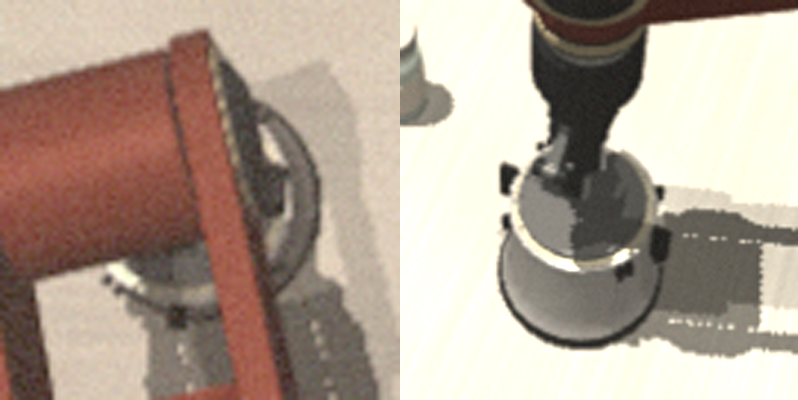

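The bar's axis mark (zoom x≈313) points at the tall rib (x≈315), the near rib sits below the bar at x≈311, and the lid is flat. I'll add a tiny trim and check that it holds.

play_rows([
  {"dx": 0,"dy": 0,"dz": 0.02,"rx": 0,"ry": 0,"rz": 0.012,"claw": 1},
  {"dx": 0,"dy": 0,"dz": 0.02,"rx": 0,"ry": 0,"rz": 0.012,"claw": 1},
  {"dx": 0,"dy": 0,"dz": 0.02,"rx": 0,"ry": 0,"rz": 0.012,"claw": 1},
  {"dx": 0,"dy": 0,"dz": 0.02,"rx": 0,"ry": 0,"rz": 0.012,"claw": 1},
  {"dx": 0,"dy": 0,"dz": 0.02,"rx": 0,"ry": 0,"rz": 0.012,"claw": 1},
])

```text
time: 11.8
tool_pos: [0.5373, 0.2045, 0.0928]
tool_rot: [0.001, 0.999, -0.042, 0.001]
contact_force: [0.5, -4.1, 3.8]
gripper_width: 0.166
```

```bash
python3 snap.py 21 wrist side; python3 - <<'E'
from h import *
t=cv2.imread('pics/wrist21.png')[80:330,190:450]
cv2.imwrite('pics/z21.png',cv2.convertScaleAbs(cv2.resize(t,None,fx=2.4,fy=2.4,interpolation=2),alpha=2))
E
```

```text
11.8 [0.5373 0.2045 0.0928] -0.0843 [ 0.0011 -0.0014 -1.    ] 0.001 [ 0.5  -4.14  3.84] [-0.692  0.026  0.179] 0.16631204256892235
```

View pics/z21.png

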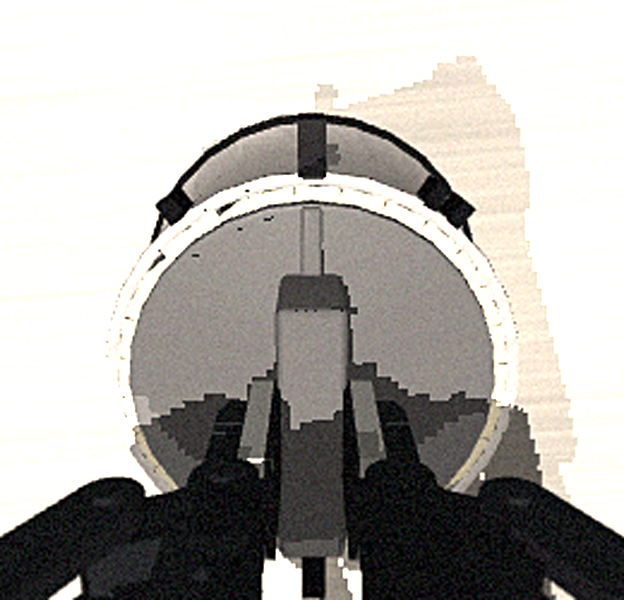

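View pics/side21.png

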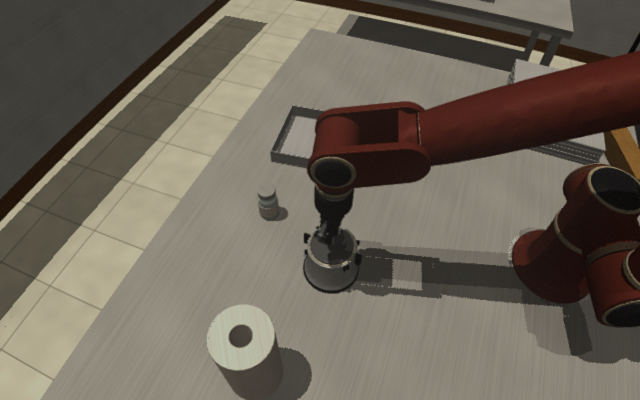

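The axis mark, the far tall rib and the near tall rib all line up at zoom x≈312. The jar, roll and tray look unmoved in the side view. Handing in.

```bash
python3 -c "
from h import *
print(ticket.job_done()); s=monitor.state(); print(s['time'],yaw(pose(s)),s['contact_force'])"
```

```text
the job is handed in; nothing more can be done
None
the job is handed in; nothing more can be done
```

The bayonet lid is seated flat on the grinder and turned clockwise to the pulse position. The gripper is still holding the bar there. I handed the job in at about 11.8 s; no verdict is reported.

**What I did:** I gripped the lid by its bar, lowered its lugs through the slots and turned it about 0.655 rad clockwise.
- The first grasp closed on air, because the fingertips turned out to end about 28 mm above the reported TCP. I measured that offset, reopened, went lower and gripped the bar.
- The lid reached its predicted seated height, with a 5 N push back from the collar.

**Last checks:**
- **Alignment:** in the wrist picture, the bar axis and both tall ribs lined up to within about 1 pixel.
- **Switch ring:** by calculation it is at about 0.575, against 0.58 wanted. I could not read it directly.
- **Lock:** the twisting moment was about 0.18 N m, a little above the 0.14 N m spring; I put the difference down to friction. The turn stayed well short of where the catch begins, and no click showed.
- **Other objects:** the jar, tray and towel roll looked unmoved in the last side view. The arm hid the plain lid there; I last saw it in place before the turn, and nothing passed near it after that.
- **Not checked:** I could not look again after handing in, because the interface closed.

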